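Load a specimen rack into the vial reader

TASK

Lift the aluminium rack of black-stoppered vials, keeping it upright, set it down without dropping it on the open front of the reader's bed and slide it along between the rails until it is fully home against the rubber stops, so that its leading edge holds the red switch lever down. Then swing the yellow latch fully across behind the rack and press the green start button all the way down, and let go of everything. Touch the switch lever only with the rack, press start only when the rack is home and latched, and leave the blue rack, the glass dish and the jar where they are.

Things in the scene. Friction and masses are not known exactly. Their poses are not given: they have to be found in the camera images.
- reader: Fixed vial reader. Origin: on the work surface, under the middle of the place where the rack stands when home. x = insertion direction (towards the white head), z up. Grey bed 315 x 190 mm, 12 mm thick, x from -185 to +130 mm, y +-95 mm: the rack's underside stands at z = 12 mm. White head from x = 75 to 130 mm, top 80 mm above the work surface.
- bed_front (a point): On the bed's upper face at reader x = -130, y = 0 mm: a rack set down with its centre here and its long side along reader x clears rails, latch and lever. From here it slides 130 mm along reader x to home. The two aluminium rails beyond are 18 mm high, inner faces at y = +-45.5 mm (2.5 mm play each side) from x = -60 mm on, flared at the mouth to y = +-62 mm at x = -88 mm.
- stops (a point): On the bed's upper face, midway between the faces of the two black rubber stops (reader x = 55, y = 0 mm). The rack is home when its leading end wall lies against the stops: rack centre at reader x = 0, y = 0.
- rack: Loose aluminium rack holding eight short glass vials with black stoppers, about 0.45 kg. 110 mm long (its x) x 86 mm wide (its y); origin: centre of its underside. End walls 50 mm high, stoppers up to 54 mm. Symmetric: either end may lead. The bed is slippery (friction about 0.25), yet holds the released rack against the weaker switch spring; pressed down hard while dragged by the handle, the rack tips.
- rack_handle (a point): Middle of the rack's black handle bar, 85 mm above the rack's underside: bar 64 mm long (rack x), 16 mm thick (rack y), 26 mm high (72 to 98 mm above the underside), free air at both sides above the stoppers.
- switch_lever (a joint): Red hinged presence-switch lever on an upright pivot in front of the reader's head, weakly sprung (0.3 N at the roller). 0 = free, sticking out 23 mm beyond the stops' faces into the rack's path; grows as the rack's end wall pushes it; about 0.57 rad with the rack against the stops; the switch is made above 0.5 rad.
- lever_roller (a point): Centre of the yellow roller (10 mm across, 14 mm high) at the end of the red lever, 34 mm above the work surface.
- latch (a joint): Yellow latch arm on an upright pivot beside the mouth, light friction, stays where left. rad, counter-clockwise from above positive: 0 = closed at its stop, lying across behind the rack; about 1.4 to 2.0 = open. It is closed by turning it clockwise seen from above; closed counts below 0.1. Closed, it clears a rack that is home by 4 mm.
- latch_pivot (a point): Axis of the latch pivot, at reader x = -67, y = -78 mm.
- latch_peg (a point): Centre of the top of the latch's upright black peg: 14 mm diameter, 42 mm tall, top 86 mm above the work surface (the yellow arm it stands on lies at 34 to 44 mm). It runs on a circle of radius 82 mm about latch_pivot. With the latch closed it is at reader x = -92, y = 0 mm, 37 mm behind the rack; at angle t it is that point turned by t about the pivot.
- start (a joint): Green start button on top of the reader's head, 28 mm diameter, pressed straight down against a spring; 0 = up, 0.006 m = fully down with 4 N; counts as pressed above 0.004.
- start_top (a point): Centre of the top face of the green start button.
- blue_rack: Bystander: a blue rack of the same shape and size with white stoppers and white handle. Origin: centre of its underside. Which of the two racks lies nearer the robot varies.
- dish: Bystander: covered glass dish, 100 mm diameter, 20 mm high, standing beside the reader. Origin: centre of its underside.
- jar: Bystander: amber jar with black cap, 48 mm diameter, 65 mm high, beside the reader. Origin: centre of its underside.

How it is judged:
By the outcome, as a careful person would: the job done as asked, in the order asked, and still so for the second after the job is handed in, with the robot touching nothing.
It also fails if it takes over 67 s, if anything falls off the work surface, if the arm or the gripper's body presses on something with over 40 N, if the wrist force passes 120 N, or if a joint passes its speed limit or range.

ROBOT

A 6-joint arm with a two-finger parallel gripper is mounted at the origin on the work surface. World frame = base frame: x ahead of the robot, y to its left, z up, the work surface at z = 0. Lengths are in mm, angles in rad, forces in N, time in s.
With the tool pointing down it reaches from about 400 to 925 mm from the base axis. Payload 12.5 kg.
Tool frame: the origin (TCP) lies between the finger pads; the fingertips stand 25 mm ahead of it and the grasp point (between the pads) lies 6 mm ahead of it; z points along the fingers, y is the line along which they close (so a half turn about z gives the same grasp; the last joint's range is limited). The gripper opens to 95 mm and grips with 3 to 60 N. Pads are 20 mm wide; open, the fingers measure 119 mm over their backs; the gripper's body (75 mm by 180 mm) begins 59 mm behind the grasp point.
Start: joints at [1.044, 0.491, 1.559, -0, 1.092, -0.106], TCP at [255.292, 570.5, 239.661] pointing down, gripper open.
Joint ranges: [-3.1, 3.1], [-0.84, 2.19], [0.05, 2.79], [-1.13, 4.28], [0.06, 2.93], [-2.69, 2.69]. Speed limits (rad/s): [2.22, 2.22, 2.79, 3.14, 3.14, 3.14].

INTERFACE

Orientations are given as [roll, pitch, yaw] about the fixed x, y, z axes, in that order (R = Rz(yaw) Ry(pitch) Rx(roll)).
In Python, from cell import state, read_camera, job_done, cut_out gives the robot as it stands. The module is installed in compiled form; this text tells all that it offers.
- The arm moves only by the tool jog_arm, never from a script. Its argument "motion" is a list of rows, each a list of 2 entries, a list of its own where there are three numbers: the shift along the tool's x, y, z in mm, then the turn about the tool's z in rad. A call has 1 to 5 rows; each row is the pose to reach, as a shift and turn from the pose commanded when the call began, along the tool's axes at that moment; what a row does not reach only later rows make up. A row lasts 1/10 s, in which the tool goes at most 50 mm and 8.59 degrees, less where a joint would pass 70% of its speed; a pose out of reach is approached as far as the arm can. A call with a gripper value outside its range is refused whole. "grip" is the closure, from 0 (fully open) to 1 (shut), set as the call begins (left out, the last holds). The fingers move at their own pace and stop on an object; the grip force is fixed at half the most. Time passes only in rows, so rows that repeat a pose let the fingers close. It gives the time, the measured TCP pose, the force, the opening and the grip force at its end, in the units of the state.
- state(): the state, without advancing time (a new reading comes with each control period).
- read_camera(name): name is "scene" or "top" or "wrist"; returns a dict with "img" (384x512x3 uint8, blue, green, red), "vertical_fov" (degrees; the focal length in pixels is half the picture's height over the tangent of half this angle, whatever the lens; pixels are square), "cx", "cy" (the principal point, pixels), "extrinsics" (4x4, takes a point from camera to world coordinates). Camera axes: x right, y up, looking along -z (the intrinsics and any distortion apply to the point x, -y, -z); pixel columns grow to the right and rows downward; lengths in mm; the calibration is good to about 2 mm. A picture is of the moment at which its call begins. There is no depth.
- job_done(): hands the job in; it is judged then, once.
Trained networks look in a picture, given as the dict that the camera call returned (one of the last four; its "shot" number tells which), for a name from the list of things; names that differ only in an ending like _2 or _b are one class to them, and where a whole thing is asked for, a point or a joint stands for the part that bears it (a point fixed in the world has none). Each returns a list of dicts, best first, with "p" (0 to 1); they miss things now and then, are a little off and sometimes report something else, mostly with a low value. They report only what shows in the picture. A call takes as long as a camera call.
- cut_out(name, picture): "region" (384x512 bool, what is visible of it) and "box" ([left, top, right, bottom] in pixels, round what is visible of it).
The state is a dict: "t": time; "joints": joint angles; "qvel": joint speeds; "tau": joint torques, N m; "eef_pos": TCP position; "tcp_rot": TCP orientation; "ft_force": force on the tool from outside, world axes, zero at the start; "moment": the same for the moment, N m; "opening": opening from 0.0 (shut) to 1.0 (fully open); "grip_force": force on a finger pad.
Only numpy, scipy, OpenCV 4.12 (cv2) and the standard library are available. Lean on these libraries where they do the work, as an engineer would, in place of code of your own. Each camera call takes 0.05 s, during which the arm holds its last target. There are 200 camera calls.

## Working session

There is one attempt and no reset: what is moved stays moved. The work goes in short steps, Python scripts to look and compute and a tool call to move; the robot and the scene stay as the last step left them, time stands still between calls to the robot, and variables do not carry over. Pictures are saved under pics/ and viewed, at most 10 in all, crops included, and the job is handed in when it is done.

Besides the shell and the picture viewer there is one more tool, called in YAML: its name, and indented under it one key for each argument. jog_arm: Moves the arm, as the interface text tells. Its arguments: {"type":"object","properties":{"motion":{"type":"array"},"grip":{"type":"number"}},"required":["motion"]}

```bash
mkdir -p pics; cat > h.py <<'E'
import numpy as np, cv2
from cell import *
from scipy.spatial.transform import Rotation as Rn
def K(p):
    f=p["img"].shape[0]/2/np.tan(np.radians(p["vertical_fov"])/2); return f,p["cx"],p["cy"]
def ray(p,u,v):
    f,cx,cy=K(p);E=np.array(p["extrinsics"]);d=E[:3,:3]@np.array([(u-cx)/f,-(v-cy)/f,-1]);return E[:3,3],d
def atz(p,u,v,z):
    o,d=ray(p,u,v);return o+d*(z-o[2])/d[2]
def proj(p,P):
    f,cx,cy=K(p);E=np.array(p["extrinsics"]);c=E[:3,:3].T@(np.array(P)-E[:3,3]);return cx+f*c[0]/-c[2],cy-f*c[1]/-c[2]
E
python3 - <<'E'
from h import *
print(state())
a=read_camera("scene");b=read_camera("top")
for n,p in(("scene",a),("top",b)):
    print(n,{k:v for k,v in p.items() if k!="img"})
    cv2.imwrite(f"pics/{n}0.png",p["img"])
for o in["rack","blue_rack","rack_handle","reader","latch","latch_peg","start","switch_lever","lever_roller","dish","jar"]:
    for r in cut_out(o,b)[:2]:
        ys,xs=np.nonzero(r["region"]);print(o,round(r["p"],2),r["box"],xs.mean(),ys.mean(),len(xs))
E
```

```text
{'t': 0.0, 'joints': array([ 1.04440914e+00,  4.91554290e-01,  1.55948560e+00,  3.60625773e-05,
        1.09169117e+00, -1.05600122e-01]), 'qvel': array([-0.00016154,  0.00141841, -0.00072863,  0.00086455, -0.00017767,
        0.0014545 ]), 'tau': array([ 4.83063650e-04, -6.12658167e+01, -2.58181876e+01,  6.93333079e-02,
        4.81822772e-02, -1.03505884e-04]), 'eef_pos': array([255.15494767, 570.29183584, 239.05255991]), 'tcp_rot': array([-3.14046397e+00, -1.51796665e-04,  2.72078886e+00]), 'ft_force': array([-0.80615821,  0.40513158,  0.3165181 ]), 'moment': array([ 0.00200608, -0.05447467, -0.0424519 ]), 'grip_force': 0.0, 'opening': 0.9961227770629943}
scene {'vertical_fov': 52.29482507734065, 'cx': 256.2767726247471, 'cy': 189.508626776508, 'extrinsics': array([[ 7.09518362e-01, -5.33849761e-01,  4.59987093e-01,
         9.74793567e+02],
       [ 7.04623662e-01,  5.46209617e-01, -4.52946519e-01,
        -3.49319397e+02],
       [-9.44398335e-03,  6.45491662e-01,  7.63708927e-01,
         7.23695720e+02],
       [ 0.00000000e+00,  0.00000000e+00,  0.00000000e+00,
         1.000
[... 852 characters left out ...]
, 269.8, 280.4] 196.95459263103268 230.2479674796748 11562
latch 0.65 [216.9, 187.3, 261.2, 209.7] 242.53571428571428 200.01904761904763 420
latch_peg 0.65 [218.0, 189.3, 263.4, 210.9] 244.43386243386243 199.9206349206349 378
start 0.6 [133.5, 195.2, 148.2, 208.3] 141.25735294117646 201.75 136
switch_lever 0.59 [164.1, 214.6, 172.8, 231.2] 168.34375 223.90625 32
lever_roller 0.41 [164.4, 216.1, 173.6, 230.2] 167.16867469879517 222.02409638554218 83
lever_roller 0.34 [321.9, 160.2, 382.1, 209.0] 349.633646928611 185.07636967349197 1807
dish 0.86 [178.7, 136.7, 216.8, 177.6] 197.02386451116243 157.788298691301 1299
jar 0.77 [146.2, 140.3, 166.4, 164.2] 156.08008658008657 152.87229437229436 462
```

View pics/scene0.png

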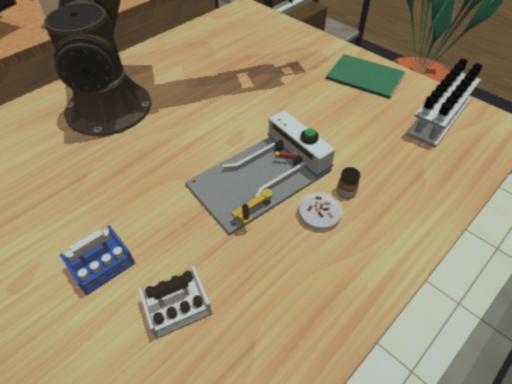

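View pics/top0.png

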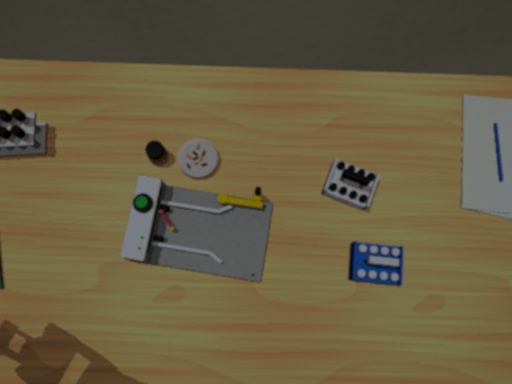

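```bash
python3 - <<'E'
from h import *
b=read_camera("top")
g=b["img"].astype(int)
def pr(n,u,v,z): print(n,atz(b,u,v,z)[:2].round(1))
pr("start",141.3,201.75,86); pr("cornerA(-185,-95)",271.5,203,12); pr("cornerB(-185,95)",261,280,12)
pr("peg",258,191,86); pr("handle",356,177.5,98);pr("rack l",350,185,40);pr("roller",173,229,41)
pr("h0",345,173,98);pr("h1",373,182,98)
c=b["img"][150:290,110:400]; c=cv2.resize(c,None,fx=2.75,fy=2.75,interpolation=cv2.INTER_CUBIC)
c=np.clip(c*1.6,0,255).astype(np.uint8);cv2.imwrite("pics/topc.png",c);print(c.shape)
E
```

```text
start [563.5 242.2]
cornerA(-185,-95) [586.4 -51.6]
cornerB(-185,95) [404.5 -31.5]
peg [597.4 -17. ]
handle [ 633.3 -234.7]
rack l [ 630.4 -234.1]
roller [511.4 174.7]
h0 [ 642.9 -210.2]
h1 [ 624.3 -272.4]
(385, 798, 3)
```

View pics/topc.png

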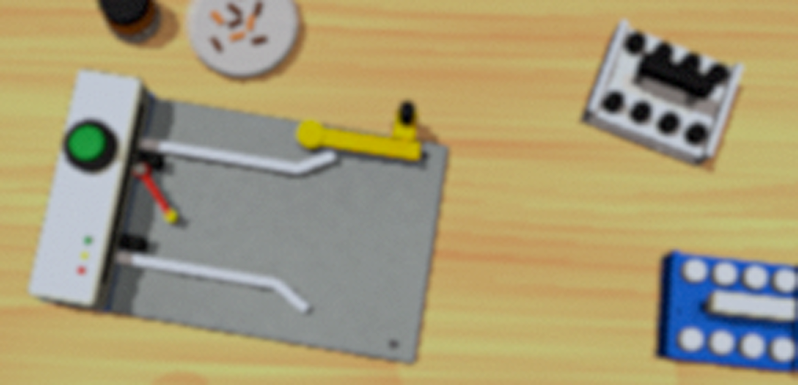

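jog_arm:
  motion:
    - [[-34,-29,0],0]
    - [[-67,-58,0],0]
    - [[-101,-87,0],0]
    - [[-135,-116,0],0]
    - [[-168,-145,0],0]

```text
t: 1.2
eef_pos: [349.9, 367.9, 239.8]
tcp_rot: [3.141, 0.0, 2.721]
ft_force: [0.9, 0.2, -0.7]
opening: 1.002
grip_force: 0.0
```

jog_arm:
  motion:
    - [[-34,-29,0],0]
    - [[-67,-58,0],0]
    - [[-101,-87,0],0]
    - [[-135,-116,0],0]
    - [[-168,-145,0],0]

```text
t: 1.7
eef_pos: [444.1, 166.8, 239.9]
tcp_rot: [3.141, 0.001, 2.721]
ft_force: [1.0, -0.3, -0.1]
opening: 0.999
grip_force: 0.0
```

jog_arm:
  motion:
    - [[-34,-29,0],0]
    - [[-67,-58,0],0]
    - [[-101,-87,0],0]
    - [[-135,-116,0],0]
    - [[-168,-145,0],0]

```text
t: 2.2
eef_pos: [538.2, -34.3, 239.8]
tcp_rot: [3.141, 0.0, 2.721]
ft_force: [-0.2, 0.9, 0.4]
opening: 1.0
grip_force: 0.0
```

jog_arm:
  motion:
    - [[-34,-29,0],0.14]
    - [[-67,-58,0],0.28]
    - [[-101,-87,0],0.42]
    - [[-135,-116,0],0.56]
    - [[-150,-130,0],0.7]

```text
t: 2.7
eef_pos: [622.4, -215.7, 239.2]
tcp_rot: [3.141, 0.0, 2.013]
ft_force: [-0.8, 0.8, -0.6]
opening: 1.004
grip_force: 0.0
```

jog_arm:
  motion:
    - [[0,0,0],0.14]
    - [[0,0,0],0.28]
    - [[0,0,0],0.42]
    - [[0,0,0],0.56]
    - [[0,0,0],0.74]

```text
t: 3.2
eef_pos: [621.4, -212.4, 239.6]
tcp_rot: [-3.142, -0.0, 1.305]
ft_force: [-0.2, -1.0, -0.7]
opening: 0.996
grip_force: 0.0
```

Look with the wrist camera.

```bash
python3 - <<'E'
from h import *
w=read_camera("wrist");b=read_camera("top")
print(np.array(w["extrinsics"]).round(3),w["vertical_fov"],state()["eef_pos"],state()["tcp_rot"])
cv2.imwrite("pics/w1.png",np.clip(w["img"]*1.3,0,255).astype(np.uint8))
for o in["rack","rack_handle","blue_rack"]:
    for r in cut_out(o,w)[:2]:
        ys,xs=np.nonzero(r["region"]);print(o,round(r["p"],2),r["box"],xs.mean(),ys.mean(),len(xs),cv2.minAreaRect(np.c_[xs,ys].astype(np.float32)))
E
```

```text
[[ 9.65000e-01  2.51000e-01  7.70000e-02  6.42416e+02]
 [-2.63000e-01  9.22000e-01  2.84000e-01 -1.32206e+02]
 [-0.00000e+00 -2.95000e-01  9.56000e-01  3.84509e+02]
 [ 0.00000e+00  0.00000e+00  0.00000e+00  1.00000e+00]] 64.93232845393817 [ 621.42882825 -212.36933622  239.58163767] [-3.14153857e+00 -1.08113081e-04  1.30846081e+00]
rack 0.76 [234.1, 145.5, 315.0, 246.8] 273.0166884341895 193.16441735597155 6891 ((274.9646911621094, 193.95883178710938), (76.46642303466797, 96.40750122070312), 4.398705005645752)
rack_handle 0.82 [237.4, 142.4, 316.8, 245.8] 273.072934973638 193.15304628002343 6828 ((274.88824462890625, 193.95294189453125), (76.46642303466797, 96.25410461425781), 4.398705005645752)
blue_rack 0.76 [95.8, 216.7, 194.9, 286.9] 138.94835202174653 249.23853211009174 2943 ((142.1466827392578, 259.36767578125), (73.65547180175781, 87.88965606689453), 79.5625228881836)
blue_rack 0.32 [2.9, 0.0, 196.7, 77.3] 97.15531597861337 31.65921640809887 11409 ((99.5, 38.0), (76.0, 191.0), 90.0)
```

View pics/w1.png

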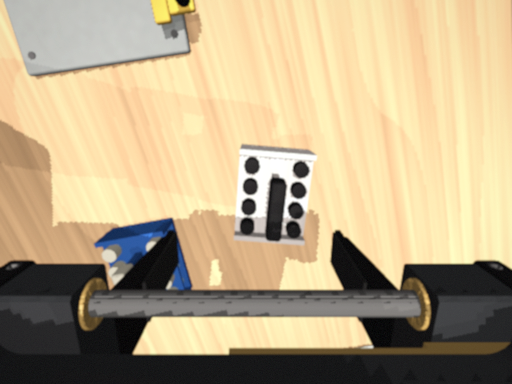

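```bash
cat >> h.py <<'E'
def go(x,y,z,yaw):
    s=state();p=s["eef_pos"];a=s["tcp_rot"][2];d=np.array([x,y,z])-p
    t=(a-yaw+np.pi)%(2*np.pi)-np.pi
    print("shift",np.round([d[0]*np.cos(a)+d[1]*np.sin(a),d[0]*np.sin(a)-d[1]*np.cos(a),-d[2]],1),"turn",round(t,3))
E
python3 - <<'E'
from h import *
w=read_camera("wrist");im=w["img"]
# dark pixels in rack box
g=cv2.cvtColor(im,cv2.COLOR_BGR2GRAY);m=(g<60).astype(np.uint8);m[:145]=0;m[246:]=0;m[:,:236]=0;m[:,316:]=0
n,l,st,c=cv2.connectedComponentsWithStats(m)
for i in range(1,n):
    if st[i,4]>15:
        ys,xs=np.nonzero(l==i);print(st[i],c[i].round(1),atz(w,*c[i],54 if st[i,4]<300 else 96)[:2].round(1),cv2.minAreaRect(np.c_[xs,ys].astype(np.float32)))
S=np.array([atz(w,u,v,54)[:2] for u,v in((252,165),(301,170),(247,226),(293,229))]);print(S,S.mean(0))
h=[atz(w,278,178,98),atz(w,273.5,238,98)];print(h,np.mean(h,0)); d=h[0]-h[1];yaw=np.arctan2(d[1],d[0]);print(yaw)
d2=(S[0]+S[1]-S[2]-S[3]);print(np.arctan2(d2[1],d2[0]))
d3=(S[0]+S[2]-S[1]-S[3]);print(np.arctan2(d3[1],d3[0])-np.pi/2)
E
```

```text
[246 158  13  15 158] [251.7 165.1] [ 623.2 -191.9] ((252.0, 165.0), (14.0, 12.0), 90.0)
[294 162  15  16 174] [300.6 169.7] [ 674.5 -210.8] ((300.5, 170.00001525878906), (14.849241256713867, 13.435027122497559), 45.0)
[244 179  13  15 158] [249.9 185.9] [ 615.1 -214.5] ((250.0, 186.0), (14.0, 12.0), 90.0)
[265 178  21  63 916] [274.9 209.1] [ 636.7 -233.8] ((275.13641357421875, 208.96287536621094), (15.369171142578125, 62.18728256225586), 5.8263421058654785)
[291 183  14  15 167] [297.6 190.2] [ 666.2 -233. ] ((297.5, 190.0), (14.0, 13.0), 90.0)
[242 199  13  15 159] [248.  206.2] [ 606.8 -237.3] ((248.0, 206.0), (14.0, 12.0), 90.0)
[288 203  15  16 171] [294.9 210.5] [ 658.1 -256.2] ((294.95001220703125, 210.3500213623047), (15.811387062072754, 12.332881927490234), 71.56504821777344)
[240 218  13  17 184] [246.2 226. ] [ 598.3 -260.5] ((246.0, 226.0), (16.0, 12.0), 90.0)
[286 222  14  17 189] [292.3 230. ] [ 649.8 -279.3] ((292.5, 230.0), (16.0, 13.0), 90.0)
[[ 623.5198101  -191.91266596]
 [ 674.86020673 -211.16423975]
 [ 599.26526128 -260.74429124]
 [ 650.90090207 -278.20066614]] [ 637.13654504 -235.50546577]
[array([ 647.13454803, -202.69991845,   98.        ]), array([ 627.96226158, -263.44932834,   98.        ])] [ 637.54840481 -233.07462339   98.        ]
1.265093159814105
1.2298003162020812
1.2283685608661852
```

```bash
python3 -c "
from h import *
go(637,-235,91,1.227)"
```

```text
shift [-17.9  20.8 148.6] turn 0.087
```

jog_arm:
  motion:
    - [[-9,10,30],0.04]
    - [[-18,21,70],0.087]
    - [[-18,21,110],0.087]
    - [[-18,21,140],0.087]
    - [[-18,21,148.5],0.087]

```text
t: 4.0
eef_pos: [635.8, -234.6, 87.7]
tcp_rot: [-3.137, -0.001, 1.226]
ft_force: [0.8, 0.4, 0.8]
opening: 1.002
grip_force: 0.0
```

jog_arm:
  motion:
    - [[0,0,0],0]
    - [[0,0,0],0]
    - [[0,0,0],0]
    - [[0,0,0],0]
    - [[0,0,0],0]
  grip: 1

```text
t: 4.5
eef_pos: [637.4, -235.2, 92.1]
tcp_rot: [3.14, 0.0, 1.224]
ft_force: [0.4, 0.1, -0.3]
opening: 0.642
grip_force: 0.0
```

jog_arm:
  motion:
    - [[0,0,0],0]
    - [[0,0,0],0]
    - [[0,0,0],0]
    - [[0,0,0],0]
    - [[0,0,0],0]

```text
t: 5.0
eef_pos: [637.1, -235.2, 91.1]
tcp_rot: [-3.142, -0.0, 1.224]
ft_force: [0.3, 0.2, -0.0]
opening: 0.215
grip_force: 0.0
```

jog_arm:
  motion:
    - [[0,0,0],0]
    - [[0,0,0],0]
    - [[0,0,0],0]
    - [[0,0,0],0]

```text
t: 5.4
eef_pos: [637.1, -235.1, 90.9]
tcp_rot: [-3.141, -0.0, 1.224]
ft_force: [0.4, -0.4, -2.9]
opening: 0.168
grip_force: 30.0
```

jog_arm:
  motion:
    - [[0,0,-10],0]
    - [[0,0,-25],0]
    - [[0,0,-45],0]
    - [[0,0,-65],0]
    - [[0,0,-80],0]

```text
t: 5.9
eef_pos: [637.3, -235.2, 173.6]
tcp_rot: [3.14, 0.0, 1.224]
ft_force: [0.5, 0.4, -5.4]
opening: 0.17
grip_force: 30.0
```

```bash
python3 -c "
from h import *
print(state())
go(501.5,13,150,1.46)"
```

```text
{'t': 5.9, 'joints': array([-4.50760312e-01,  6.31611803e-01,  1.48378594e+00,  8.66168164e-05,
        1.02446803e+00, -1.03835034e-01]), 'qvel': array([-0.00085535, -0.14863397, -0.12170733, -0.00046607,  0.27761165,
        0.00042956]), 'tau': array([ 1.60306238e-02, -7.04976940e+01, -2.53434652e+01,  5.89011493e-02,
       -2.56223325e-01, -9.83976934e-04]), 'eef_pos': array([ 637.29781169, -235.2146929 ,  173.6324573 ]), 'tcp_rot': array([3.13986739e+00, 1.05301693e-04, 1.22382602e+00]), 'ft_force': array([ 0.53151782,  0.38143794, -5.350291  ]), 'moment': array([-0.06717606,  0.02640503,  0.02676356]), 'grip_force': 29.998171627521515, 'opening': 0.16952127131790093}
shift [ 187.2 -212.1   23.6] turn -0.236
```

jog_arm:
  motion:
    - [[6,-20,-10],-0.04]
    - [[16,-60,-20],-0.1]
    - [[32,-110,-27],-0.16]
    - [[44,-155,-27],-0.22]
    - [[49,-174,-27],-0.236]

```text
t: 6.4
eef_pos: [486.6, -127.6, 199.1]
tcp_rot: [-3.14, -0.001, 1.463]
ft_force: [0.2, -0.8, -3.9]
opening: 0.167
grip_force: 30.0
```

jog_arm:
  motion:
    - [[0,0,0],0]
    - [[0,0,0],0]

```text
t: 6.6
eef_pos: [490.7, -130.1, 199.2]
tcp_rot: [3.14, 0.001, 1.46]
ft_force: [1.3, -0.5, -4.2]
opening: 0.168
grip_force: 30.0
```

```bash
python3 - <<'E'
from h import *
s=state();print(s["eef_pos"],s["tcp_rot"])
w=read_camera("wrist")
np.save("w2.npy",w,allow_pickle=True)
cv2.imwrite("pics/w2.png",cv2.resize(np.clip(w["img"]*1.2,0,255).astype(np.uint8),(768,576),interpolation=cv2.INTER_CUBIC))
E
```

```text
[ 490.69402534 -130.05949659  199.20055516] [3.13954309e+00 5.24445298e-04 1.45974771e+00]
```

View pics/w2.png

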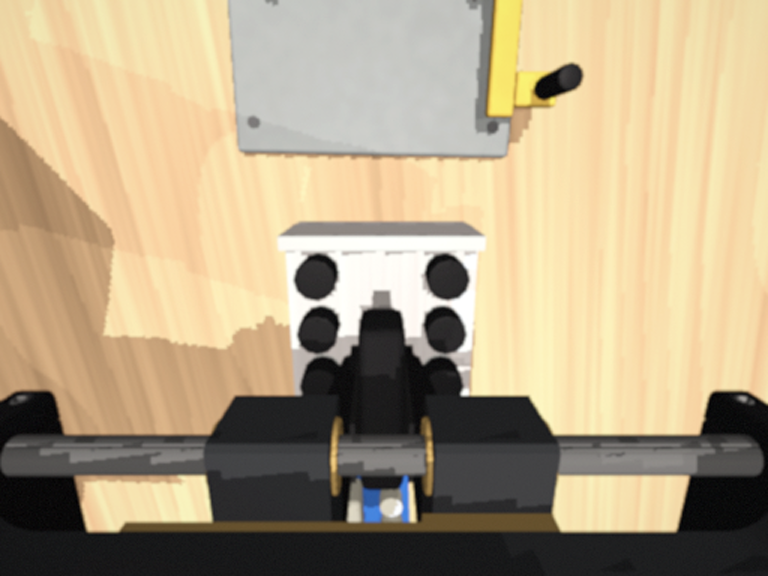

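```bash
python3 - <<'E'
from h import *
w=np.load("w2.npy",allow_pickle=True).item()
# edge fit on bed: left edge & front edge & right via picture coords
f=.6667
A=atz(w,508*f,154*f,12)[:2];B=atz(w,241*f,150*f,12)[:2]
L=atz(w,231*f,10*f,12)[:2];print("A",A,"B",B,np.linalg.norm(A-B),"L",L)
y=(B-A)/np.linalg.norm(B-A);x=np.array([y[1],-y[0]]);print("heading",np.arctan2(x[1],x[0]),np.arctan2(*(L-B)[::-1]))
O=(A+B)/2+185*x;print("O",O,"front",O-130*x)
p=atz(w,566*f,77*f,86)[:2];print("peg",p,(p-O)@x,(p-O)@y)
E
```

```text
A [587.85961093 -54.26216185] B [402.92795339 -30.95689219] 186.394349572388 L [413.76731216  53.67388524]
heading 1.4454361812565912 1.4434116330867068
O [518.52471342 140.93872282] front [502.2705455   11.95887158]
peg [598.99848106 -17.88408353] -147.51467542363315 -99.70020878563105
```

```bash
python3 -c "
from h import *
go(502.3,12,130,1.445)"
```

```text
shift [142.7  -4.6  68.8] turn 0.014
```

jog_arm:
  motion:
    - [[25,-1,0],0]
    - [[65,-2,15],0.007]
    - [[105,-3,35],0.014]
    - [[133,-4,55],0.014]
    - [[142.5,-4.5,69],0.014]

```text
t: 7.15
eef_pos: [502.2, 14.1, 127.9]
tcp_rot: [-3.141, -0.0, 1.447]
ft_force: [-0.1, -0.1, -4.6]
opening: 0.168
grip_force: 30.0
```

jog_arm:
  motion:
    - [[0,0,0],0]
    - [[0,0,0],0]

```text
t: 7.35
eef_pos: [502.2, 11.7, 129.2]
tcp_rot: [-3.142, 0.0, 1.446]
ft_force: [-0.3, 0.5, -3.3]
opening: 0.164
grip_force: 30.0
```

```bash
python3 - <<'E'
from h import *
s=state();print(s["eef_pos"],s["tcp_rot"],s["ft_force"])
w=read_camera("wrist")
np.save("w3.npy",w,allow_pickle=True)
cv2.imwrite("pics/w3.png",cv2.resize(np.clip(w["img"]*1.2,0,255).astype(np.uint8),(768,576),interpolation=cv2.INTER_CUBIC))
x=np.array([np.cos(1.445),np.sin(1.445)]);y=np.array([-x[1],x[0]]);O=np.array([518.5,141])
for n,a,b,z in(("stopsmid",55,0,30),("railL",-60,45.5,30),("railR",-60,-45.5,30),("railL2",40,45.5,30),("railR2",40,-45.5,30),("pivot",-67,-78,44)):
    print(n,np.array(proj(w,[*(O+a*x+b*y),z]))*1.5)
for r in cut_out("start",w)[:2]:
    ys,xs=np.nonzero(r["region"]);p=atz(w,xs.mean(),ys.mean(),90)[:2];print(r["p"],r["box"],p,(p-O)@x,(p-O)@y)
E
```

```text
[502.22431019  11.73250173 129.20762628] [-3.14157760e+00  4.53166754e-05  1.44582844e+00] [-0.31791729  0.4554669  -3.26366616]
stopsmid [383.31683919 -79.72289354]
railL [295.95722071 184.14673279]
railR [469.73150169 184.27673996]
railL2 [284.01293105 -40.48902751]
railR2 [482.47319583 -40.32320784]
pivot [539.3265432  200.29430877]
```

View pics/w3.png

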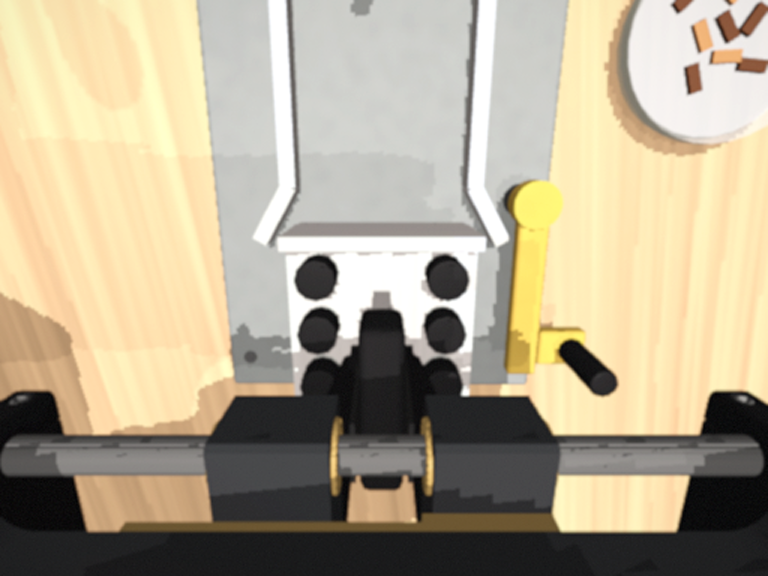

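jog_arm:
  motion:
    - [[0,0,8],0]
    - [[0,0,16],0]
    - [[0,0,21],0]
    - [[0,0,23.5],0]
    - [[0,0,24.5],0]

```text
t: 7.95
eef_pos: [501.4, 12.2, 104.2]
tcp_rot: [-3.141, -0.0, 1.446]
ft_force: [0.4, 0.3, -5.2]
opening: 0.168
grip_force: 30.0
```

jog_arm:
  motion:
    - [[0,0,0.3],0]
    - [[0,0,0.7],0]
    - [[0,0,1],0]
    - [[0,0,1],0]
    - [[0,0,1],0]

```text
t: 8.45
eef_pos: [501.5, 12.2, 103.7]
tcp_rot: [3.141, -0.0, 1.446]
ft_force: [0.5, 0.3, -4.5]
opening: 0.167
grip_force: 30.0
```

jog_arm:
  motion:
    - [[0,0,0.3],0]
    - [[0,0,0.6],0]
    - [[0,0,0.9],0]
    - [[0,0,0.9],0]

```text
t: 8.85
eef_pos: [501.5, 12.1, 103.0]
tcp_rot: [3.141, -0.0, 1.446]
ft_force: [-1.6, -0.5, 1.6]
opening: 0.165
grip_force: 30.0
```

jog_arm:
  motion:
    - [[8,0,-0.3],0]
    - [[20,0.2,-0.3],0]
    - [[33,0.4,-0.3],0]
    - [[45,0.5,-0.3],0]
    - [[52,0.5,-0.3],0]

```text
t: 9.35
eef_pos: [508.6, 65.3, 103.1]
tcp_rot: [3.141, -0.0, 1.447]
ft_force: [-0.6, -2.0, -0.2]
opening: 0.168
grip_force: 30.0
```

jog_arm:
  motion:
    - [[6,0,0],0]
    - [[14,0,0],0]
    - [[22,0,0],0]
    - [[30,0,0],0]
    - [[35,0,0],0]

```text
t: 9.85
eef_pos: [512.9, 99.2, 103.1]
tcp_rot: [3.142, -0.0, 1.446]
ft_force: [-0.8, -1.4, -0.3]
opening: 0.165
grip_force: 30.0
```

jog_arm:
  motion:
    - [[7,0,0],0]
    - [[15,0,0],0]
    - [[23,0,0],0]
    - [[30,0,0],0]
    - [[34,0,0],0]

```text
t: 10.35
eef_pos: [517.1, 132.9, 103.1]
tcp_rot: [3.142, -0.0, 1.446]
ft_force: [0.1, -3.4, 1.5]
opening: 0.166
grip_force: 30.0
```

jog_arm:
  motion:
    - [[0.8,0,0],0]
    - [[1.6,0,0],0]
    - [[2.4,0,0],0]
    - [[3.2,0,0],0]
    - [[4,0,0],0]

```text
t: 10.85
eef_pos: [517.6, 136.1, 103.1]
tcp_rot: [3.142, -0.0, 1.446]
ft_force: [-0.6, -2.4, 0.6]
opening: 0.164
grip_force: 30.0
```

jog_arm:
  motion:
    - [[0.6,0,0],0]
    - [[1.2,0,0],0]
    - [[1.8,0,0],0]
    - [[2.4,0,0],0]
    - [[3,0,0],0]

```text
t: 11.35
eef_pos: [517.9, 139.2, 103.0]
tcp_rot: [3.142, -0.0, 1.446]
ft_force: [0.0, -2.1, 1.6]
opening: 0.163
grip_force: 30.0
```

jog_arm:
  motion:
    - [[0.5,0,0],0]
    - [[1,0,0],0]
    - [[1,0,0],0]

```text
t: 11.65
eef_pos: [518.1, 140.2, 103.0]
tcp_rot: [3.142, -0.0, 1.446]
ft_force: [-0.7, -1.9, 1.0]
opening: 0.168
grip_force: 30.0
```

jog_arm:
  motion:
    - [[0.5,0,0],0]
    - [[1,0,0],0]
    - [[1,0,0],0]

```text
t: 11.95
eef_pos: [518.2, 141.2, 103.0]
tcp_rot: [3.142, -0.0, 1.446]
ft_force: [-0.3, -3.2, 1.2]
opening: 0.164
grip_force: 30.0
```

jog_arm:
  motion:
    - [[0.5,0,0],0]
    - [[1,0,0],0]
    - [[1,0,0],0]

```text
t: 12.25
eef_pos: [518.2, 142.0, 103.1]
tcp_rot: [-3.141, 0.0, 1.446]
ft_force: [-1.2, -3.8, 2.7]
opening: 0.167
grip_force: 30.0
```

jog_arm:
  motion:
    - [[0.5,0,0],0]
    - [[1,0,0],0]
    - [[1,0,0],0]

```text
t: 12.55
eef_pos: [518.1, 142.3, 103.2]
tcp_rot: [-3.141, 0.001, 1.446]
ft_force: [-2.8, -10.8, 5.7]
opening: 0.165
grip_force: 30.0
```

jog_arm:
  motion:
    - [[0.5,0,0],0]
    - [[1,0,0],0]
    - [[1,0,0],0]

```text
t: 12.85
eef_pos: [518.1, 142.6, 103.4]
tcp_rot: [-3.141, 0.002, 1.446]
ft_force: [-3.4, -17.2, 8.9]
opening: 0.167
grip_force: 30.0
```

jog_arm:
  motion:
    - [[-0.8,0,0],0]
    - [[-1.6,0,0],0]
    - [[-1.6,0,0],0]

```text
t: 13.15
eef_pos: [518.1, 142.1, 103.1]
tcp_rot: [-3.141, 0.0, 1.445]
ft_force: [-1.9, -7.0, 4.5]
opening: 0.168
grip_force: 30.0
```

jog_arm:
  motion:
    - [[0,0,0],0]
    - [[0,0,0],0]
    - [[0,0,0],0]
    - [[0,0,0],0]
    - [[0,0,0],0]
  grip: 0.3

```text
t: 13.65
eef_pos: [518.4, 142.7, 103.0]
tcp_rot: [3.142, -0.0, 1.446]
ft_force: [0.5, -0.7, 0.6]
opening: 0.533
grip_force: 0.0
```

```bash
python3 - <<'E'
from h import *
s=state();print(s["eef_pos"],s["tcp_rot"],s["ft_force"],s["opening"])
E
```

```text
[518.35473291 142.67206861 102.99478931] [ 3.14155427e+00 -1.39818426e-04  1.44593071e+00] [ 0.50240273 -0.68611944  0.56299062] 0.5333029993291989
```

jog_arm:
  motion:
    - [[0,0,-8],0]
    - [[0,0,-25],0]
    - [[0,0,-50],0]
    - [[0,0,-75],0]
    - [[0,0,-87],0]

```text
t: 14.15
eef_pos: [518.9, 142.7, 192.4]
tcp_rot: [3.139, -0.001, 1.446]
ft_force: [0.3, -0.7, 0.1]
opening: 0.699
grip_force: 0.0
```

jog_arm:
  motion:
    - [[-30,0,0],0]
    - [[-70,0,0],0]
    - [[-110,0,0],0]
    - [[-150,0,0],0]
    - [[-175,0,0],0]
  grip: 1

```text
t: 14.65
eef_pos: [495.9, -33.2, 190.0]
tcp_rot: [-3.141, 0.0, 1.445]
ft_force: [0.1, 1.7, 0.4]
opening: 0.334
grip_force: 0.0
```

jog_arm:
  motion:
    - [[-10,0,0],0]
    - [[-10,0,0],0]

```text
t: 14.85
eef_pos: [495.2, -41.7, 190.0]
tcp_rot: [-3.141, -0.0, 1.444]
ft_force: [0.4, -0.7, -0.1]
opening: 0.172
grip_force: 0.0
```

```bash
python3 - <<'E'
from h import *
s=state();print(s["eef_pos"],s["tcp_rot"],s["opening"])
w=read_camera("wrist")
np.save("w4.npy",w,allow_pickle=True)
cv2.imwrite("pics/w4.png",cv2.resize(np.clip(w["img"]*1.2,0,255).astype(np.uint8),(768,576),interpolation=cv2.INTER_CUBIC))
for o in("rack","start","latch_peg"):
  for r in cut_out(o,w)[:1]:
    ys,xs=np.nonzero(r["region"]);print(o,r["p"],r["box"],atz(w,xs.mean(),ys.mean(),88))
E
```

```text
[495.18494828 -41.71518706 189.98354216] [-3.14147784e+00 -1.58920052e-04  1.44394628e+00] 0.17154204397552744
rack 0.92 [203.5, 0.0, 305.3, 62.2] [511.56119219  94.30858349  88.        ]
latch_peg 0.57 [325.1, 50.3, 385.7, 170.5] [574.38464148  20.73834712  88.        ]
```

View pics/w4.png

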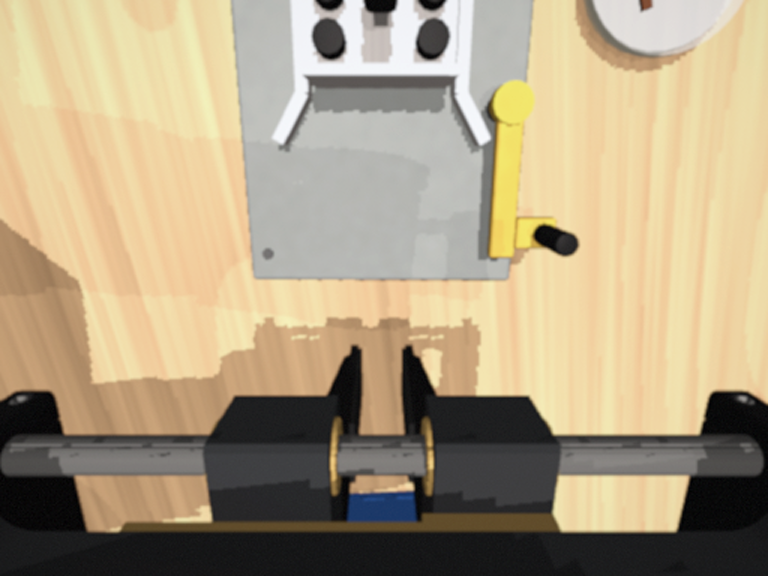

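```bash
python3 - <<'E'
from h import *
w=np.load("w4.npy",allow_pickle=True).item();f=1/1.5
pg=atz(w,565*f,242*f,86)[:2];pv=atz(w,512*f,103*f,44)[:2]
r=[atz(w,c*f,77*f,62)[:2] for c in(294,466)]
print(pg,pv,pg-pv,np.linalg.norm(pg-pv),r,np.mean(r,0))
x=np.array([np.cos(1.445),np.sin(1.445)]);O=np.mean(r,0)+55*x;print("O",O)
y=np.array([-x[1],x[0]]);print("pivot from O",O-67*x-78*y, np.arctan2(*(pg-pv)[::-1]))
th=-1.0;go(pv[0]+84*np.cos(th),pv[1]+84*np.sin(th),150,2.14)
E
```

```text
[600.25156381 -15.84635676] [585.8097077   62.31531844] [ 14.44185611 -78.16167519] 79.4846820267136 [array([462.79857779,  89.31087044]), array([556.33697688,  77.3719467 ])] [509.56777733  83.34140857]
O [516.46834174 137.90680246]
pivot from O [585.44584917  61.64997674] -1.388087906308121
shift [ 48.1 130.9  40. ] turn -0.693
```

jog_arm:
  motion:
    - [[10,25,0],-0.149]
    - [[22,55,0],-0.298]
    - [[36,90,10],-0.447]
    - [[48,120,25],-0.596]
    - [[54,135,40],-0.746]
  grip: 1

```text
t: 15.55
eef_pos: [638.1, -2.2, 149.3]
tcp_rot: [3.141, 0.001, 2.2]
ft_force: [-0.7, -1.2, -0.1]
opening: 0.005
grip_force: 0.0
```

jog_arm:
  motion:
    - [[0,0,5],0]
    - [[0,0,25],0]
    - [[0,0,45],0]
    - [[0,0,62],0]
    - [[0,0,70],0]

```text
t: 16.05
eef_pos: [634.8, -3.7, 79.1]
tcp_rot: [-3.14, -0.001, 2.189]
ft_force: [0.9, -0.5, 0.3]
opening: 0.002
grip_force: 0.0
```

jog_arm:
  motion:
    - [[0,0,0],0]
    - [[0,0,0],0]

```text
t: 16.25
eef_pos: [636.0, -4.1, 80.9]
tcp_rot: [3.141, 0.0, 2.191]
ft_force: [0.2, 0.4, -0.1]
opening: 0.003
grip_force: 0.0
```

```bash
cat > arc.py <<'E'
from h import *
import sys
# rows along arc about pivot from current pose; args: list of theta
s=state();p=s["eef_pos"];a=s["tcp_rot"][2];pv=np.array([586.3,63.5]);R=83
r=p[:2]-pv;th0=np.arctan2(r[1],r[0]);print(p,a,s["ft_force"],s["opening"],"th",th0,"R",np.linalg.norm(r))
def sh(q): d=q-p[:2];return round(d[0]*np.cos(a)+d[1]*np.sin(a),1),round(d[0]*np.sin(a)-d[1]*np.cos(a),1)
for i in range(1,6):
    th=th0-float(sys.argv[1])*i
    q=pv+R*np.array([np.cos(th),np.sin(th)]);print(sh(q),round((a-(th+np.pi)+np.pi)%(2*np.pi)-np.pi,3),round(th,3))
E
python3 arc.py 0.13
```

```text
[636.03006077  -4.08400172  80.85415584] 2.1907975424935393 [ 0.24209966  0.43657963 -0.11478369] 0.0031003383142448712 th -0.9364285108616719 R 83.90873752401238
(np.float64(1.5), np.float64(-10.8)) 0.116 -1.066
(np.float64(3.4), np.float64(-21.4)) 0.246 -1.196
(np.float64(6.7), np.float64(-31.7)) 0.376 -1.326
(np.float64(11.3), np.float64(-41.4)) 0.506 -1.456
(np.float64(17.1), np.float64(-50.5)) 0.636 -1.586
```

jog_arm:
  motion:
    - [[1.5,-10.8,0],0.12]
    - [[3.4,-21.4,0],0.25]
    - [[6.7,-31.7,0],0.38]
    - [[11.3,-41.4,0],0.51]
    - [[17.1,-50.5,0],0.64]

```text
t: 16.75
eef_pos: [585.1, -19.9, 81.3]
tcp_rot: [3.139, 0.0, 1.545]
ft_force: [0.6, 0.6, 0.9]
opening: 0.004
grip_force: 0.5
```

jog_arm:
  motion:
    - [[0.7,-10.8,0],0.13]
    - [[2.8,-21.4,0],0.26]
    - [[6.2,-31.6,0],0.39]
    - [[10.9,-41.2,0],0.52]
    - [[16.9,-50.2,0],0.65]

```text
t: 17.25
eef_pos: [535.2, -1.9, 81.3]
tcp_rot: [3.14, -0.001, 0.895]
ft_force: [0.6, 0.0, 0.3]
opening: 0.005
grip_force: 0.5
```

```bash
python3 arc.py 0.09
```

```text
[535.21955645  -1.93436226  81.28531836] 0.8952997345053919 [0.55770635 0.01603239 0.33591227] 0.004647707285175061 th -2.233618157547483 R 83.01124910359488
(np.float64(0.3), np.float64(-7.5)) 0.077 -2.324
(np.float64(1.2), np.float64(-14.9)) 0.167 -2.414
(np.float64(2.7), np.float64(-22.2)) 0.257 -2.504
(np.float64(5.0), np.float64(-29.3)) 0.347 -2.594
(np.float64(7.8), np.float64(-36.2)) 0.437 -2.684
```

jog_arm:
  motion:
    - [[0.3,-7.5,0],0.08]
    - [[1.2,-14.9,0],0.17]
    - [[2.7,-22.2,0],0.26]
    - [[5,-29.3,0],0.35]
    - [[7,-34,0],0.4]

```text
t: 17.75
eef_pos: [513.1, 24.9, 81.3]
tcp_rot: [3.14, -0.002, 0.498]
ft_force: [-0.1, -0.0, 0.9]
opening: 0.005
grip_force: 0.4
```

jog_arm:
  motion:
    - [[0,-1.5,0],0.02]
    - [[0.2,-3,0],0.04]
    - [[0.4,-4.5,0],0.05]
    - [[0.4,-4.5,0],0.05]

```text
t: 18.15
eef_pos: [511.0, 28.8, 80.2]
tcp_rot: [3.141, -0.0, 0.452]
ft_force: [0.3, -0.6, 0.1]
opening: -0.001
grip_force: 0.2
```

```bash
python3 arc.py 0.03; python3 - <<'E'
from h import *
p=read_camera("scene");c=p["img"][90:260,170:370]
cv2.imwrite("pics/s5.png",cv2.resize(np.clip(c*1.2,0,255).astype(np.uint8),None,fx=3.5,fy=3.5,interpolation=cv2.INTER_CUBIC))
E
```

```text
[511.03753429  28.79985231  80.21922871] 0.4517779080765427 [ 0.33923196 -0.57930285  0.09282819] -0.0006015691635812401 th -2.709583385622122 R 82.87664926901573
(np.float64(-0.0), np.float64(-2.5)) 0.05 -2.74
(np.float64(0.1), np.float64(-5.0)) 0.08 -2.77
(np.float64(0.4), np.float64(-7.5)) 0.11 -2.8
(np.float64(0.7), np.float64(-9.9)) 0.14 -2.83
(np.float64(1.1), np.float64(-12.4)) 0.17 -2.86
```

View pics/s5.png

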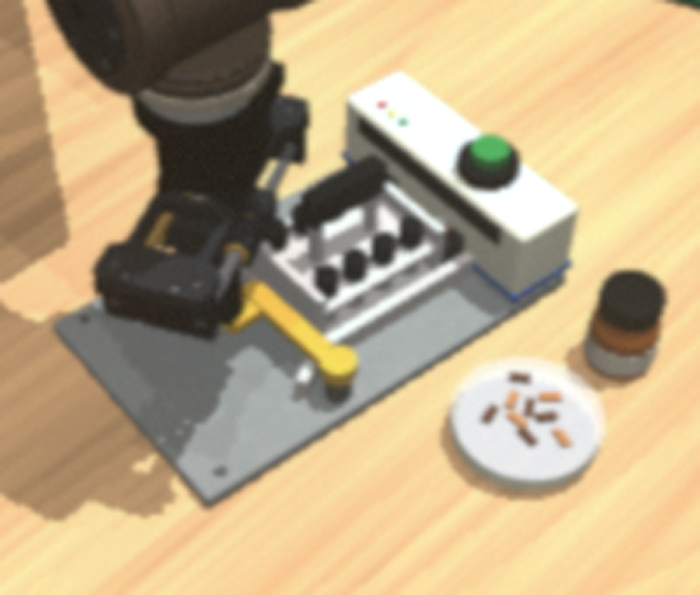

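jog_arm:
  motion:
    - [[0,-1,0],0.01]
    - [[0,-2,0],0.03]
    - [[0.1,-3,0],0.04]
    - [[0.1,-3,0],0.04]

```text
t: 18.6
eef_pos: [509.7, 31.6, 80.0]
tcp_rot: [-3.141, 0.0, 0.411]
ft_force: [0.8, -0.2, 0.3]
opening: 0.002
grip_force: 0.2
```

jog_arm:
  motion:
    - [[0,-1,0],0.01]
    - [[0,-2,0],0.02]
    - [[0.1,-3,0],0.03]
    - [[0.1,-3,0],0.03]

```text
t: 19.0
eef_pos: [509.1, 33.2, 80.1]
tcp_rot: [3.14, -0.0, 0.381]
ft_force: [2.0, -14.3, -0.9]
opening: 0.005
grip_force: 6.9
```

jog_arm:
  motion:
    - [[0,3,0],0]
    - [[0,10,0],0]
    - [[0,16,-15],0]
    - [[0,18,-60],0]
    - [[0,18,-100],0]

```text
t: 19.5
eef_pos: [515.2, 17.3, 181.1]
tcp_rot: [-3.141, 0.001, 0.381]
ft_force: [1.2, 0.5, -0.5]
opening: 0.006
grip_force: 0.0
```

jog_arm:
  motion:
    - [[0,0,-20],-0.14]
    - [[0,0,-40],-0.28]
    - [[0,0,-50],-0.42]
    - [[0,0,-50],-0.56]
    - [[0,0,-50],-0.7]

```text
t: 20.0
eef_pos: [515.3, 17.5, 230.4]
tcp_rot: [3.141, -0.0, 1.087]
ft_force: [-0.8, -0.5, -0.1]
opening: 0.004
grip_force: 0.0
```

jog_arm:
  motion:
    - [[15,0,0],-0.14]
    - [[40,0,0],-0.28]
    - [[70,0,0],-0.366]
    - [[85,0,0],-0.366]
    - [[85,0,0],-0.366]

```text
t: 20.5
eef_pos: [555.6, 93.7, 229.7]
tcp_rot: [-3.141, -0.0, 1.447]
ft_force: [0.2, 0.6, 0.4]
opening: 0.003
grip_force: 0.0
```

```bash
python3 - <<'E'
from h import *
s=state();print(s["eef_pos"],s["tcp_rot"],s["ft_force"])
w=read_camera("wrist");a=read_camera("scene");b=read_camera("top")
L=[]
for n,p in(("w",w),("s",a),("t",b)):
    hsv=cv2.cvtColor(p["img"],cv2.COLOR_BGR2HSV);m=cv2.inRange(hsv,(45,90,40),(80,255,255))
    k,l,st,c=cv2.connectedComponentsWithStats(m)
    for i in range(1,k):
        if st[i,4]>25: print(n,st[i],c[i],atz(p,*c[i],90)[:2])
    for r in cut_out("start",p)[:1]: print(n,"net",r["p"],r["box"])
cv2.imwrite("pics/w6.png",np.clip(w["img"]*1.2,0,255).astype(np.uint8))
E
```

```text
[555.5590217   93.74970296 229.69198945] [-3.14121942e+00 -1.63767746e-04  1.44691953e+00] [0.16611618 0.56382468 0.39397384]
w [ 223    9   34   40 1078] [239.64471243  28.38497217] [560.49318532 239.52665852]
w net 0.75 [226.0, 6.4, 260.3, 46.3]
s [408   0   5   8  26] [410.19230769   2.69230769] [ 373.3035724  1018.78389504]
s [429   0  26  42 628] [441.09235669  15.38375796] [ 497.16129774 1007.07047741]
s [470   0  10   9  32] [473.96875   2.9375 ] [ 535.32995143 1170.47462261]
s [467   0  36  29 384] [484.85677083  10.8203125 ] [ 588.393419   1139.44450205]
s [ 327   56   76   41 1716] [365.45920746  75.22843823] [516.40736632 538.32858002]
s [304 129  12   9  82] [309.68292683 133.02439024] [559.54520385 243.13112977]
s net 0.58 [303.0, 129.7, 317.8, 139.4]
t [  0 271   2  17  27] [  0.37037037 279.92592593] [382.30738712 526.13237966]
t net 0.67 [223.9, 196.8, 268.6, 280.8]
```

View pics/w6.png

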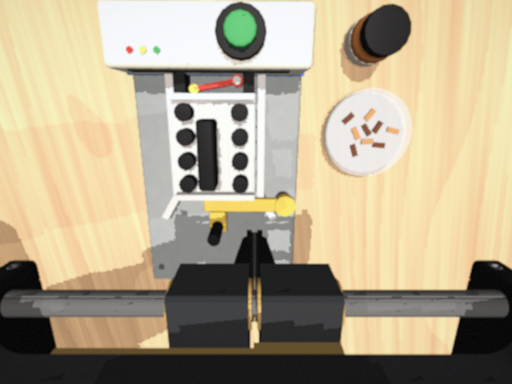

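```bash
python3 - <<'E'
from h import *
go(560,241,122,1.446)
w=read_camera("wrist")
for n,u,v,z in(("lead",213,95,62),("rear",209,198,62),("roller",193,88,41),("leverpiv",238,80,41),("pivot",285,206,44),("handle",206,154,110)):
    q=atz(w,u,v,z)[:2];x=np.array([np.cos(1.445),np.sin(1.445)]);y=np.array([-x[1],x[0]]);d=q-[518.2,141.5];print(n,q,d@x,d@y)
E
```

```text
shift [148.6 -13.5 108.2] turn 0.0
lead [525.59099291 189.50160103] 48.54960527501591 -1.310078180950324
rear [503.93360315  85.70280894] -57.14621633819064 7.153080966775297
roller [503.47216813 199.9055733 ] 56.09623200348929 21.939297584357142
leverpiv [551.01983774 201.77421444] 63.91566648646905 -24.99820499838868
pivot [586.04412379  60.13155363] -72.2134287447876 -77.51690077910636
handle [517.37741924 139.52231629] -2.0652611259267974 0.567951083038002
```

jog_arm:
  motion:
    - [[30,-3,0],0]
    - [[70,-7,0],0]
    - [[110,-10,20],0]
    - [[140,-13,55],0]
    - [[149.5,-13.5,85],0]

```text
t: 21.35
eef_pos: [559.8, 244.9, 144.0]
tcp_rot: [3.141, -0.001, 1.449]
ft_force: [0.6, 0.1, -0.2]
opening: 0.01
grip_force: 0.0
```

jog_arm:
  motion:
    - [[0,0,8],0]
    - [[0,0,14],0]
    - [[0,0,19],0]
    - [[0,0,22],0]
    - [[0,0,24],0]

```text
t: 21.85
eef_pos: [560.8, 242.0, 122.0]
tcp_rot: [3.14, -0.0, 1.447]
ft_force: [0.9, -2.3, 4.2]
opening: 0.003
grip_force: 1.7
```

jog_arm:
  motion:
    - [[0,0,1],0]
    - [[0,0,2],0]
    - [[0,0,3],0]
    - [[0,0,4],0]
    - [[0,0,4],0]

```text
t: 22.35
eef_pos: [560.8, 242.2, 120.7]
tcp_rot: [3.138, -0.001, 1.448]
ft_force: [-8.2, -7.4, 31.8]
opening: 0.004
grip_force: 15.9
```

jog_arm:
  motion:
    - [[0,0,-4],0]
    - [[0,0,-12],0]
    - [[0,0,-35],0]
    - [[0,0,-70],0]
    - [[0,0,-110],0]

```text
t: 22.85
eef_pos: [559.7, 242.6, 227.8]
tcp_rot: [-3.14, 0.0, 1.448]
ft_force: [0.5, -0.2, 0.5]
opening: 0.005
grip_force: 0.0
```

jog_arm:
  motion:
    - [[-30,0,0],0]
    - [[-70,0,0],0]
    - [[-110,0,0],0]
    - [[-140,0,0],0]
    - [[-140,0,0],0]

```text
t: 23.35
eef_pos: [542.6, 101.0, 227.5]
tcp_rot: [3.142, 0.0, 1.445]
ft_force: [-0.3, 0.2, 0.8]
opening: 0.006
grip_force: 0.0
```

```bash
python3 - <<'E'
from h import *
w=read_camera("wrist")
cv2.imwrite("pics/w7.png",cv2.resize(np.clip(w["img"]*1.2,0,255).astype(np.uint8)[:280],None,fx=1.5,fy=1.5))
E
```

```text
(no output)
```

View pics/w7.png

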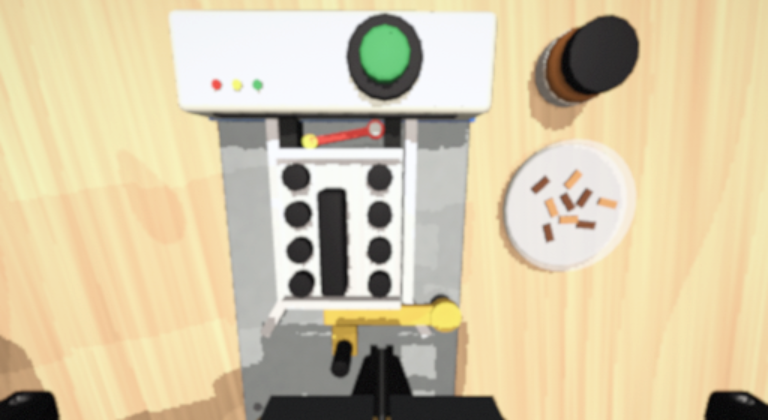

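```bash
python3 -c "
from cell import job_done
print(job_done())"
```

```text
the job is handed in; nothing more can be done
None
```

The rack is home against the stops with the switch lever held in. The latch is closed behind it, start was pressed (contact force went well past the 4 N for full travel, though I couldn't see the button under the gripper), everything is released and the job was handed in at about 23 s.

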